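# Give the shoe horn its place on the crowded key rail

### The arm

A 6-joint arm with a two-finger parallel gripper is mounted at the origin on the work surface. World frame = base frame: x ahead of the robot, y to its left, z up, the work surface at z = 0. Lengths are in m, angles in rad, forces in N, time in s.
With the tool pointing down it reaches from about 0.375 to 0.9 m from the base axis. Payload 3.1 kg.
Tool frame: the origin (TCP) lies on the centre line of the jaws, within the pads' length; the fingertips stand robot.finger_overhang ahead of it and the grasp point (between the pads) lies 2 mm behind it (robot.finger_overhang is the distance from the TCP to the fingertips, in m); z points along the fingers, y is the direction in which the jaws open and shut (so a half turn about z gives the same grasp; the last joint's range is limited). The gripper opens to 87 mm and grips with 3 to 60 N. Pads are 19 mm wide; open, the fingers measure 117 mm over their backs; the gripper's body (75 mm by 190 mm) begins 51 mm behind the grasp point.
Start: joints at [-1.45, 0.527, 1.433, -0, 1.181, -0.178], TCP at [0.185, -0.597, 0.24] pointing down, gripper open.
Joint ranges: [-3.08, 3.08], [-0.75, 2.2], [0.22, 2.44], [-1.43, 4.57], [0, 2.65], [-2.85, 2.85]. Speed limits (rad/s): [2.79, 2.79, 3.14, 3.14, 3.14, 3.14].

### API

Orientations are given as a unit quaternion [x, y, z, w].
In Python, from rig import robot gives the robot as it stands. The module is installed in compiled form; this text tells all that it offers.
- The arm moves only by the tool step_arm, never from a script. Its arguments are lists of equal length, an entry for each row: "slide": the shift along the tool's x, y, z in mm, a list of three; "twist": the turn about the tool's z in degrees. A call has 1 to 20 rows; each row shifts and turns the commanded pose from where the row before left it, along the tool's axes as they then stand; what a row does not reach is not made up. A row lasts 1/12 s, in which the tool goes at most 41.7 mm and 7.16 degrees, less where a joint would pass 70% of its speed; a pose out of reach is approached as far as the arm can. A call is refused whole if a number of a shift passes 41.7 or a number of a turn 7.16, either way. A call with a gripper value outside its range is refused whole. "jaw" is the finger opening in mm, from 0 to 87, set as the call begins (left out, the last holds). The fingers move at their own pace and stop on an object; "force" is the grip in N (left out, the last holds). Time passes only in rows, so rows that do not move let the fingers close. It gives the time, the measured TCP pose, the force and the opening at its end, in the units of the state.
- robot.get_obs(): the state, without advancing time (a new reading comes with each control period).
- robot.camera(name): name is "scene" or "top" or "wrist"; returns a dict with "color" (384x512x3 uint8, blue, green, red), "depth" (384x512 float32, m along the optical axis (not along the pixel's ray), 0 where there is no reading), "camera_matrix" (3x3 intrinsics, pixels), "origin" and "orientation" of the camera in the world. Camera axes: x right, y down, z forward; pixel columns grow to the right and rows downward; lengths in m; the calibration is good to about 2 mm. A picture is of the moment at which its call begins.
- robot.hand_in(): hands the job in, once; it reports no verdict.
The state is a dict: "time": time; "q": joint angles; "joint_velocities": joint speeds; "joint_torque": joint torques, N m; "position": TCP position; "tool_rot": TCP orientation; "ft_force": force on the tool from outside, world axes, zero at the start; "moment": the same for the moment, N m; "grip_width": finger opening in m.
Only numpy, scipy, OpenCV 4.12 (cv2) and the standard library are available. Lean on these libraries where they do the work, as an engineer would, in place of code of your own. Each camera call takes 0.05 s, during which the arm holds its last target.

### The job

The car key is hanging in the shoe horn's place on the long rail. Take the key off and hang it on the empty single stand, then take the shoe horn off its stand and hang it on the rail in the gap the key has left, blade on the near side of the bar like its neighbours. Lower it in carefully: the other hanging things must stay where they hang, and nothing else on the shelf may be pushed about.

Things in the scene. Friction and masses are not known exactly. Their poses are not given: they have to be found in the camera images.
- horn_tab (a point): shoe horn, grey plastic, 0.11 kg, hung on stand A by a steel clip (upside-down U over the bar, 22 mm wide, mouth 20 wide, 30 deep, roof 4 thick). On the roof a grip tab, 10 (x) x 20 (y) x 40 mm tall. Point: tab centre, over the mouth's middle, 24 mm above the bar's top; x across the clip, y along the bar, z up
- horn_blade (a point): centre of the shoe horn's dished blade: 14.5 mm to -x of the tab centre, 114 mm below it, same axes. The blade, 44 mm wide (y), lies wholly at x = -22 to -10 mm from the tab centre and reaches 155 mm below it (131 mm below the bar's top)
- key_tab (a point): tab centre of the car key, 0.13 kg: black fob 36 mm wide (y), steel key blade down. Clip, tab and axes as for the shoe horn; body at x = -25 to -10 mm, reaching 151 mm below this point. The only tall tab on the rail. It hangs on the long rail in one of the three middle places (order of car key, opener and torch varies), between two neighbours
- opener_tab (a point): tab centre of the steel bottle opener (flat, square ring at its foot), which stays on the rail. Clip and axes as for the shoe horn, tab only 12 mm tall (its centre 10 mm above the bar's top); body at most 36 mm wide (y), reaching 125 mm below the bar's top and forward to x = -33 mm. Hangs loose: knocks shift it
- torch_tab (a point): tab centre of the pocket torch (24 mm tube, 36 mm black head down), which stays on the rail. Clip and axes as for the shoe horn, tab only 12 mm tall (its centre 10 mm above the bar's top); body at most 36 mm wide (y), reaching 125 mm below the bar's top and forward to x = -33 mm. Hangs loose: knocks shift it
- brush_tab (a point): tab centre of the wooden clothes brush (bristles to the front), which stays on the rail. Clip and axes as for the shoe horn, tab only 12 mm tall (its centre 10 mm above the bar's top); body at most 36 mm wide (y), reaching 125 mm below the bar's top and forward to x = -33 mm. Hangs loose: knocks shift it
- tag_tab (a point): tab centre of the flat black luggage tag, which stays on the rail. Clip and axes as for the shoe horn, tab only 12 mm tall (its centre 10 mm above the bar's top); body at most 36 mm wide (y), reaching 125 mm below the bar's top and forward to x = -33 mm. Hangs loose: knocks shift it
- rail_bar (a point): middle of the long rail's top, 170 mm up: dark steel bar along y, 320 long, 12 thick (x), 20 mm high, on end posts; z up, -x is its near side, where all bodies hang. Five places 48 mm apart (y = -96 to 96 mm, give or take 2), all taken at the start; bodies have 12 mm between them, 60 mm between the key's neighbours once it is gone
- stand_a_bar (a point): stand A, where the shoe horn hangs at the start: a small portal with a bar of the same section and height as the long rail's, 110 mm long with posts at its ends; it may stand left or right. This point is the middle of the bar's top, axes as for the long rail
- stand_b_bar (a point): stand B, the empty one: the same as stand A, on the other side of the long rail. This point is the middle of its bar's top, axes as for the long rail
- phone_stand: bystander: clear acrylic phone stand, 75 mm wide, 108 mm tall, origin under its middle
- umbrella: bystander: compact black umbrella lying behind the rail along its y axis, 235 mm long, 46 mm thick, origin under its middle
- tin: bystander: steel shoe polish tin, 60 mm across, 24 mm tall, origin under its middle
- loose_key: bystander: second car key lying on the shelf, 97 mm long, 14 mm thick, origin under its fob
- mug: bystander: white mug, 85 mm tall, behind the rail, origin under its middle
Mind the look-alikes: they are no part of the job. Leave any yellow look-alike of the part that bears key_tab alone.

How it is judged:
On the way, in this order (a step that is already met when the one before it is completed fails the run):
1. the car key hangs on the empty stand's bar (z of key_tab in the frame of stand_b_bar between 0.019 and 0.029 m and x of key_tab in the frame of stand_b_bar between -0.01 and 0.01 m and y of key_tab in the frame of stand_b_bar between -0.03 and 0.03 m and angle between key_tab's own z axis and vertical below 0.2 rad and angle between the y axis of key_tab and the y axis of stand_b_bar, either way round below 0.4 rad), for 0.2 s.
2. the shoe horn hangs on the long rail in the gap (z of horn_tab in the frame of rail_bar between 0.019 and 0.029 m and x of horn_tab in the frame of rail_bar between -0.01 and 0.01 m and y of horn_tab in the frame of rail_bar between -0.07 and 0.07 m and angle between horn_tab's own z axis and vertical below 0.2 rad and angle between the y axis of horn_tab and the y axis of rail_bar, either way round below 0.4 rad and x of horn_blade in the frame of rail_bar below -0.004 m), for 0.2 s.
At the end, for the whole second after the job is handed in: Car key hung on stand B within 30 mm of its middle, shoe horn hung in the freed middle place of the rail, blade on the near side; both clips down on the bar (5 mm), tilt under 0.2 rad, turned under 0.4 rad. Each neighbour within 12 mm of its start, tilt under 0.2 rad (all of step 1 and all of step 2 and distance of each of opener_tab, torch_tab, brush_tab, tag_tab from where it was at the start of the episode below 0.012 m and angle between each of opener_tab, torch_tab, brush_tab, tag_tab's own z axis and vertical below 0.2 rad); the robot touches nothing.
It fails at once if a neighbour on the rail is dislodged or pushed along (over 20 mm) (distance of any of opener_tab, torch_tab, brush_tab, tag_tab from where it was at the start of the episode above 0.02 m).
It fails at once if a bystander on the shelf is pushed about (over 20 mm) (distance of any of phone_stand, umbrella, tin, loose_key, mug from where it was at the start of the episode above 0.02 m).
It also fails if it takes over 69 s, if anything falls off the work surface, if the arm or the gripper's body presses on something with over 40 N, if the wrist force passes 120 N, or if a joint passes its speed limit or range.

## Working session

There is one attempt and no reset: what is moved stays moved. The work goes in short steps, Python scripts to look and compute and a tool call to move; the robot and the scene stay as the last step left them, time stands still between calls to the robot, and variables do not carry over. Pictures are saved under pics/ and viewed, and the job is handed in when it is done.

Besides the shell and the picture viewer there is one more tool, called after "Emit:" as name([rows], argument=value, ...), one row to a line, values as JSON. step_arm: Moves the arm, as the interface text tells. Its arguments: {"type":"object","properties":{"slide":{"type":"array","items":{"type":"array","items":{"type":"number"}}},"twist":{"type":"array","items":{"type":"number"}},"jaw":{"type":"number"},"force":{"type":"number"}},"required":["slide","twist"]}

```bash
mkdir -p pics; cat > h.py <<'E'
import numpy as np,cv2,pickle
from rig import robot
from scipy.spatial.transform import Rotation as R
def snap(n,tag):
    c=robot.camera(n); cv2.imwrite(f'pics/{tag}.png',c['color']); pickle.dump(c,open(f'pics/{tag}.pkl','wb')); return c
def load(tag): return pickle.load(open(f'pics/{tag}.pkl','rb'))
def rot(c):
    o=np.array(c['orientation']); return R.from_quat(o).as_matrix() if o.size==4 else o.reshape(3,3)
def cloud(c):
    K=c['camera_matrix'];d=c['depth'];v,u=np.indices(d.shape)
    p=np.stack([(u-K[0,2])/K[0,0]*d,(v-K[1,2])/K[1,1]*d,d],-1)
    w=p@rot(c).T+np.array(c['origin']); w[d==0]=np.nan; return w
def ray(c,u,v,z):
    K=c['camera_matrix'];r=rot(c)@np.array([(u-K[0,2])/K[0,0],(v-K[1,2])/K[1,1],1]);o=np.array(c['origin'])
    return o+r*(z-o[2])/r[2]
E
python3 - <<'E'
from h import *
o=robot.get_obs();print(o['time'],o['position'],o['tool_rot'],o['grip_width'],robot.finger_overhang)
for n in ['scene','top','wrist']:
    c=snap(n,n+'0');print(n,c['origin'],c['orientation'],c['camera_matrix'].tolist() if hasattr(c['camera_matrix'],'tolist') else c['camera_matrix'])
E
```

```text
0.0 [ 0.18450864 -0.59640151  0.23858411] [ 9.88785440e-01  1.49339079e-01  1.68560293e-05 -1.09254729e-03] 0.08704700251640468 0.017
scene [ 1.19896262 -0.4298185   0.63921489] [ 0.7720383   0.43125288 -0.22238536 -0.410515  ] [[348.9860698136866, 0.0, 251.83327995848597], [0.0, 348.9860698136866, 191.07939279250692], [0.0, 0.0, 1.0]]
top [ 4.23465443e-01 -9.83489893e-04  1.55999271e+00] [ 0.70895883 -0.70281029  0.04187445 -0.04100735] [[463.8783244040264, 0.0, 260.573136235568], [0.0, 463.8783244040264, 194.47280243385586], [0.0, 0.0, 1.0]]
wrist [ 0.26230682 -0.57196672  0.38347254] [ 0.79570007 -0.58721547 -0.08923771  0.11864241] [[273.11985199971514, 0.0, 257.6191009297901], [0.0, 273.11985199971514, 191.3423751657758], [0.0, 0.0, 1.0]]
```

View pics/scene0.png

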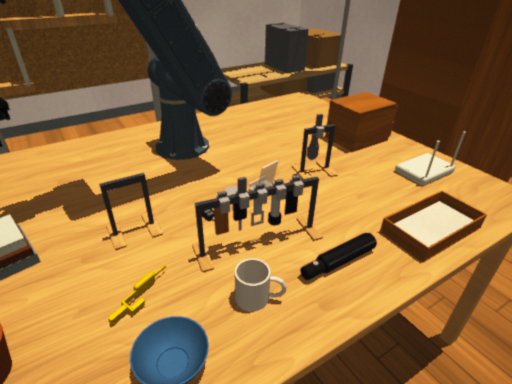

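View pics/top0.png

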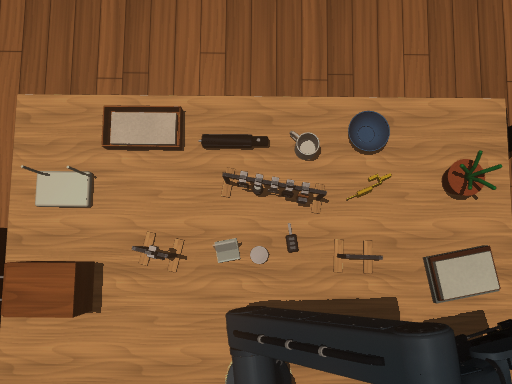

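View pics/wrist0.png

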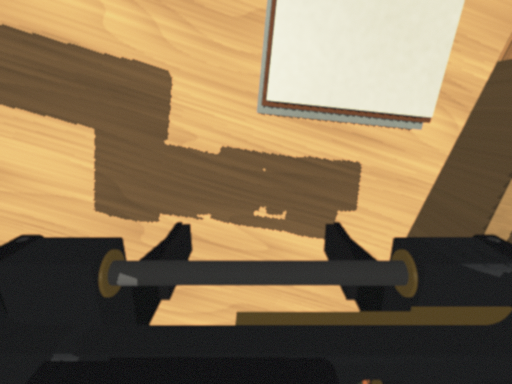

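The top view shows the rail at about (275,187), the empty stand B at (358,257), and stand A with the horn at (160,252). I'll zoom in and measure from the depth.

```bash
python3 - <<'E'
from h import *
c=load('top0');w=cloud(c)
a=cv2.resize(c['color'][160:220,210:340],None,fx=6,fy=6,interpolation=cv2.INTER_CUBIC)
b=np.hstack([cv2.resize(c['color'][225:285,125:190],None,fx=6,fy=6,interpolation=cv2.INTER_CUBIC),cv2.resize(c['color'][225:285,325:390],None,fx=6,fy=6,interpolation=cv2.INTER_CUBIC)])
cv2.imwrite('pics/topz.png',np.vstack([a,b]))
s=load('scene0');cv2.imwrite('pics/scz.png',cv2.resize(s['color'][165:265,185:330],None,fx=5,fy=5,interpolation=cv2.INTER_CUBIC))
for name,(r0,r1,c0,c1) in dict(rail=(165,215,215,335),A=(230,275,128,190),B=(235,275,328,390)).items():
    p=w[r0:r1,c0:c1]
    for lo,hi in [(.16,.18),(.18,.188),(.19,.205),(.205,.23)]:
        m=(p[...,2]>lo)&(p[...,2]<hi)
        q=p[m]
        if len(q)>5:
            r=cv2.minAreaRect((q[:,:2]*1000).astype(np.float32));
            print(name,lo,hi,len(q),q.mean(0).round(4),r)
E
```

```text
rail 0.16 0.18 585 [ 0.6234 -0.0423  0.1716] ((625.2317504882812, -42.12294006347656), (319.75640869140625, 34.635032653808594), 80.08275604248047)
rail 0.18 0.188 70 [ 0.6242 -0.0291  0.1845] ((623.3160400390625, -41.28633117675781), (209.7195587158203, 27.19470977783203), 75.600830078125)
rail 0.19 0.205 14 [ 0.617  -0.0581  0.1933] ((620.1493530273438, -41.0350341796875), (206.8770751953125, 7.55714225769043), 78.57551574707031)
rail 0.205 0.23 26 [ 0.6139 -0.0875  0.2142] ((614.0738525390625, -87.74054718017578), (18.664756774902344, 9.198709487915039), 81.77227020263672)
A 0.16 0.18 185 [0.4147 0.3239 0.1714] ((415.98162841796875, 326.1643981933594), (110.67575073242188, 33.54596710205078), 77.70915222167969)
A 0.19 0.205 6 [0.4138 0.3181 0.1963] ((414.5897521972656, 318.3487243652344), (18.36641502380371, 5.6580586433410645), 51.40778350830078)
A 0.205 0.23 28 [0.4119 0.3208 0.2141] ((411.84783935546875, 321.10675048828125), (20.22985076904297, 9.510255813598633), 76.1793441772461)
B 0.16 0.18 155 [ 0.4044 -0.3096  0.1702] ((404.333251953125, -309.98028564453125), (109.2059097290039, 11.908191680908203), 88.29644775390625)
```

View pics/topz.png

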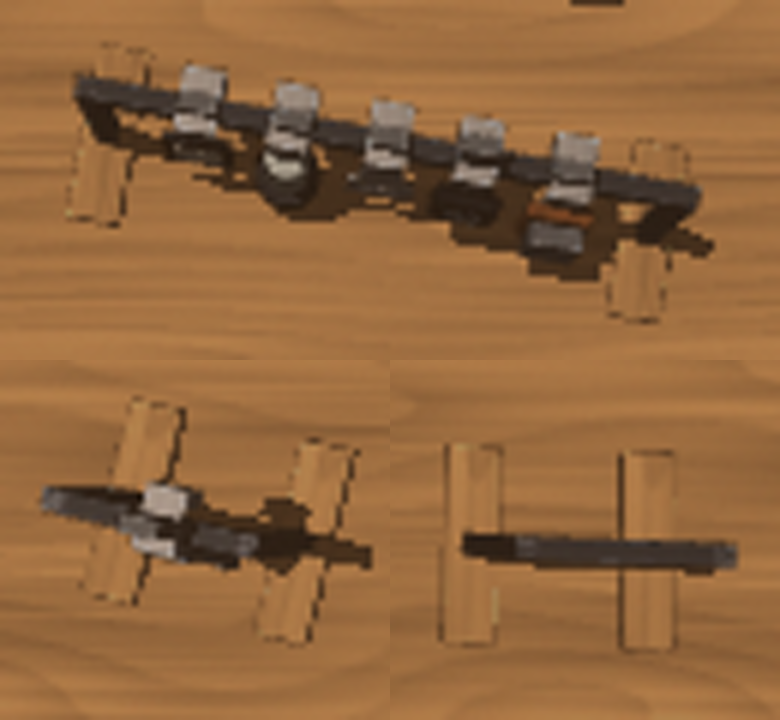

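View pics/scz.png

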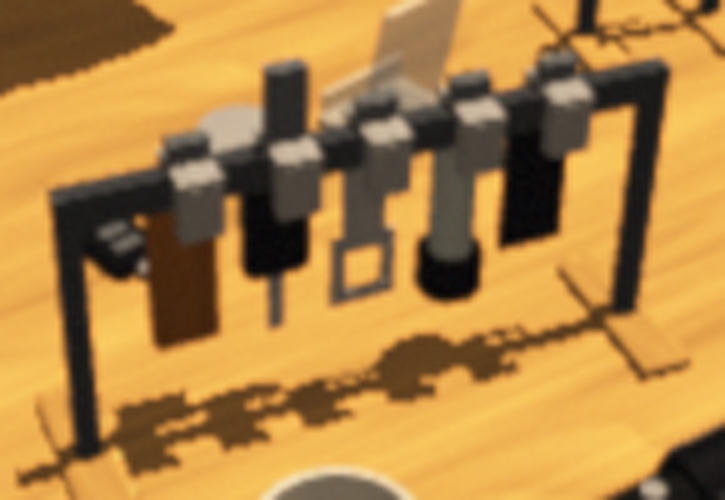

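The key hangs at about (0.614, -0.088) on the rail, between the opener and the brush. The horn tab is at (0.412, 0.321), and stand B is at (0.404, -0.310). First I'll lift, turn and approach, then look with the wrist camera.

Emit:
step_arm([
  [0, 0, -10],
  [0, 0, -10],
  [0, 0, -10],
  [0, 0, -10],
  [0, 0, -10],
  [0, 0, -10],
  [0, 0, -10],
  [0, 0, -10],
  [0, 0, -10],
], twist=[-7, -7, -7, -7, -7, -7, -7, -7, -7], jaw=50)

```text
time: 0.9
position: [0.1846, -0.5968, 0.3296]
tool_rot: [0.763, 0.646, 0.0, -0.0]
ft_force: [0.3, -0.4, 0.1]
grip_width: 0.0506
```

Emit:
step_arm([
  [28, 13, 0],
  [28, 13, 0],
  [28, 13, 0],
  [28, 13, 0],
  [28, 13, 0],
  [28, 13, 0],
  [28, 13, 0],
  [28, 13, 0],
  [28, 13, 0],
  [28, 13, 0],
  [28, 13, 0],
  [28, 13, 0],
  [28, 13, 0],
  [28, 13, 0],
  [28, 13, 0],
  [28, 13, 0],
  [28, 13, 0],
  [28, 13, 0],
  [28, 13, 0],
  [28, 13, 0],
], twist=[0, 0, 0, 0, 0, 0, 0, 0, 0, 0, 0, 0, 0, 0, 0, 0, 0, 0, 0, 0])

```text
time: 2.57
position: [0.5368, -0.0881, 0.3293]
tool_rot: [0.765, 0.644, -0.0, -0.0]
ft_force: [0.1, -0.8, 0.2]
grip_width: 0.0501
```

```bash
cat >> h.py <<'E'
def st():
    o=robot.get_obs();T=R.from_quat(o['tool_rot']).as_matrix();p=np.array(o['position'])
    print('t',round(o['time'],2),'p',p.round(4),'ytool yaw',np.degrees(np.arctan2(T[1,1],T[0,1])).round(2),'down',T[:,2].round(3),'F',np.round(o['ft_force'],2),'w',round(o['grip_width'],4));return o,T,p
def to(t,yaw=None):
    o,T,p=st()
    if yaw is not None: print('twist',-(yaw-np.degrees(np.arctan2(T[1,1],T[0,1]))))
    print('slide',(T.T@(np.array(t)-p)*1000).round(1)); 
E
python3 - <<'E'
from h import *
st();c=snap('wrist','wrist1');c=snap('top','top1')
E
```

```text
t 2.57 p [ 0.5368 -0.0881  0.3293] ytool yaw -9.82 down [-0.001  0.    -1.   ] F [ 0.14 -0.83  0.22] w 0.0501
```

View pics/wrist1.png

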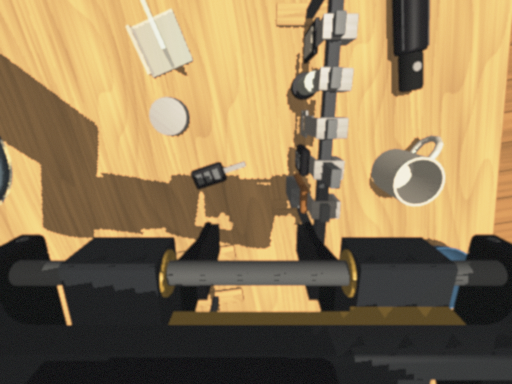

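The wrist view shows the rail at column ~328 and the clips at rows 25–208. The key tab is at (325,168). I'll measure it from the wrist depth.

```bash
cat >> h.py <<'E'
def fit(q):
    r=cv2.minAreaRect((q[:,:2]*1000).astype(np.float32));return len(q),np.median(q,0).round(4),[np.round(x,1) for x in r]
def clusters(c,lo,hi,mask=None,mn=8):
    w=cloud(c);m=((w[...,2]>lo)&(w[...,2]<hi))
    if mask is not None:m&=mask
    n,l,s,ce=cv2.connectedComponentsWithStats(m.astype(np.uint8))
    for i in range(1,n):
        if s[i,4]>=mn: print(s[i,:4].tolist(),*fit(w[l==i]))
E
python3 - <<'E'
from h import *
c=load('wrist1');w=cloud(c)
mask=np.zeros(w.shape[:2],bool);mask[:230,:370]=1;mask[225:,:]=0
print('tab');clusters(c,.205,.225,mask)
print('short tabs');clusters(c,.181,.19,mask)
print('bar/clip');clusters(c,.165,.179,mask)
hsv=cv2.cvtColor(c['color'],cv2.COLOR_BGR2HSV)
m=mask&(hsv[...,2]<70)&(w[...,2]>.165)&(w[...,2]<.175)
q=w[m];v,u=np.nonzero(m)
vx,vy,x0,y0=cv2.fitLine((q[:,:2]*1000).astype(np.float32),cv2.DIST_HUBER,0,.01,.01).ravel()
print(len(q),'bar line',np.degrees(np.arctan2(vy,vx)),x0,y0,q[:,2].mean())
for z in ('top0',):
    c=load(z);w=cloud(c);hsv=cv2.cvtColor(c['color'],cv2.COLOR_BGR2HSV)
    for nm,(r0,r1,c0,c1) in dict(rail=(165,215,215,335),A=(230,275,128,190),B=(235,275,328,390)).items():
        m=np.zeros(w.shape[:2],bool);m[r0:r1,c0:c1]=1
        m&=(hsv[...,2]<75)&(w[...,2]>.166)&(w[...,2]<.175);q=w[m]
        vx,vy,x0,y0=cv2.fitLine((q[:,:2]*1000).astype(np.float32),cv2.DIST_HUBER,0,.01,.01).ravel()
        print(nm,len(q),'bar line',np.degrees(np.arctan2(vy,vx)),x0,y0,q[:,2].mean(),fit(q))
E
```

```text
tab
[328, 167, 14, 22] 252 [ 0.6138 -0.0854  0.2133] [array([614.7, -86.2]), array([20. , 10.4]), np.float64(78.7)]
short tabs
[333, 10, 14, 26] 296 [0.6389 0.0539 0.1855] [array([639.1,  54.3]), array([20.7, 10.4]), np.float64(79.3)]
[329, 67, 13, 22] 240 [0.6306 0.0075 0.1855] [array([631. ,   7.1]), array([19.3, 10.1]), np.float64(79.7)]
[326, 119, 12, 20] 208 [ 0.6222 -0.0408  0.1855] [array([622.6, -41.1]), array([19.5, 10.4]), np.float64(81.1)]
[323, 163, 12, 19] 51 [ 0.6107 -0.0812  0.1853] [array([611.4, -83.7]), array([20.8,  8.3]), np.float64(52.5)]
[320, 205, 10, 18] 167 [ 0.606  -0.1339  0.1854] [array([ 606.2, -134.4]), array([20.8, 10. ]), np.float64(82.6)]
bar/clip
[311, 0, 48, 225] 3706 [ 0.6275 -0.0144  0.173 ] [array([626.2, -38.6]), array([234.4,  34.7]), np.float64(80.0)]
317 bar line 81.264244 615.4855 -62.71568 0.16888968792878783
rail 237 bar line 80.06741 620.57245 -44.035637 0.1702027478692556 (237, array([ 0.6197, -0.0485,  0.1701]), [array([618.6, -41.5]), array([313.7,  19.7]), np.float64(80.8)])
A 71 bar line 76.20975 413.19678 324.33502 0.17048766787506997 (71, array([0.4123, 0.3094, 0.1704]), [array([417.7, 323.9]), array([107.5,  20.4]), np.float64(75.4)])
B 111 bar line 89.31494 403.51184 -306.65558 0.17034414400702774 (111, array([ 0.4031, -0.3071,  0.17  ]), [array([ 404.3, -308.9]), array([102.7,  11.7]), np.float64(88.3)])
```

Emit:
step_arm([
  [3, 15, 0],
  [3, 15, 0],
  [3, 15, 0],
  [3, 15, 0],
  [3, 16, 0],
  [0, 0, 15],
  [0, 0, 15],
  [0, 0, 15],
  [0, 0, 15],
  [0, 0, 10],
  [0, 0, 0],
  [0, 0, 0],
], twist=[0, 0, 0, 0, 0, 0, 0, 0, 0, 0, 0, 0], jaw=40)

```text
time: 3.67
position: [0.6134, -0.0882, 0.2591]
tool_rot: [0.765, 0.644, -0.0, -0.001]
ft_force: [-0.3, 0.7, -0.2]
grip_width: 0.04
```

```bash
python3 - <<'E'
from h import *
to([.6145,-.0865,.199],-9.9);c=snap('wrist','wrist2')
mask=np.zeros((384,512),bool);mask[:,240:400]=1
clusters(c,.205,.225,mask)
E
```

```text
t 3.67 p [ 0.6134 -0.0882  0.2591] ytool yaw -9.85 down [-0.001  0.    -1.   ] F [-0.26  0.73 -0.22] w 0.04
twist 0.0497219284521595
slide [ 1.9  0.9 60.1]
[253, 203, 14, 28] 368 [ 0.615  -0.0845  0.2134] [array([615. , -86.2]), array([19.9,  9.9]), np.float64(80.2)]
```

View pics/wrist2.png

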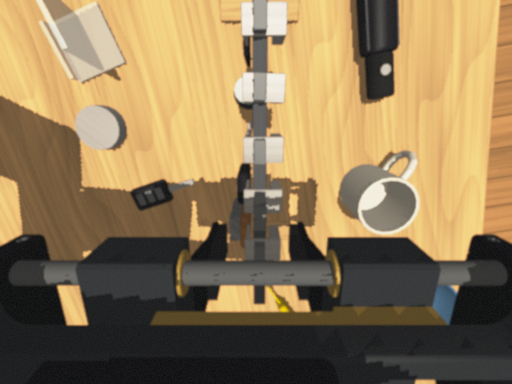

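The tab, at (260,217), lies centred between the fingers. Next I descend and grip.

Emit:
step_arm([
  [2, 1, 15],
  [0, 0, 15],
  [0, 0, 15],
  [0, 0, 15],
  [0, 0, 0],
], twist=[0, 0, 0, 0, 0])

```text
time: 4.13
position: [0.6139, -0.0858, 0.1979]
tool_rot: [0.765, 0.644, -0.001, -0.002]
ft_force: [-2.3, 0.5, -0.7]
grip_width: 0.0397
```

Emit:
step_arm([
  [0, 0, 0],
  [0, 0, 0],
  [0, 0, 0],
  [0, 0, 0],
  [0, 0, 0],
  [0, 0, 0],
], twist=[0, 0, 0, 0, 0, 0], jaw=0, force=25)

```text
time: 4.63
position: [0.6153, -0.0861, 0.2003]
tool_rot: [0.765, 0.644, 0.0, 0.0]
ft_force: [1.1, 0.2, 1.0]
grip_width: 0.0097
```

Gripped at 9.7 mm, which matches the 10 mm tab. Now a straight lift.

Emit:
step_arm([
  [0, 0, -5],
  [0, 0, -8],
  [0, 0, -10],
  [0, 0, -12],
  [0, 0, -15],
  [0, 0, -18],
  [0, 0, -20],
  [0, 0, -20],
  [0, 0, -20],
  [0, 0, -20],
  [0, 0, -15],
  [0, 0, -7],
  [0, 0, 0],
], twist=[0, 0, 0, 0, 0, 0, 0, 0, 0, 0, 0, 0, 0])

```text
time: 5.72
position: [0.616, -0.0863, 0.3724]
tool_rot: [0.765, 0.644, 0.001, 0.002]
ft_force: [0.8, -0.5, -0.7]
grip_width: 0.0098
```

```bash
python3 - <<'E'
from h import *
to([.4035,-.309,.37],-1.2);c=snap('scene','scene3');c=snap('top','top3')
s=load('scene3');cv2.imwrite('pics/scz3.png',cv2.resize(s['color'][85:265,165:345],None,fx=3,fy=3))
E
```

```text
t 5.72 p [ 0.616  -0.0863  0.3724] ytool yaw -9.82 down [ 0.005 -0.002 -1.   ] F [ 0.76 -0.55 -0.72] w 0.0098
twist -8.619521853416906
slide [-255.7 -171.4    1.7]
```

View pics/scz3.png

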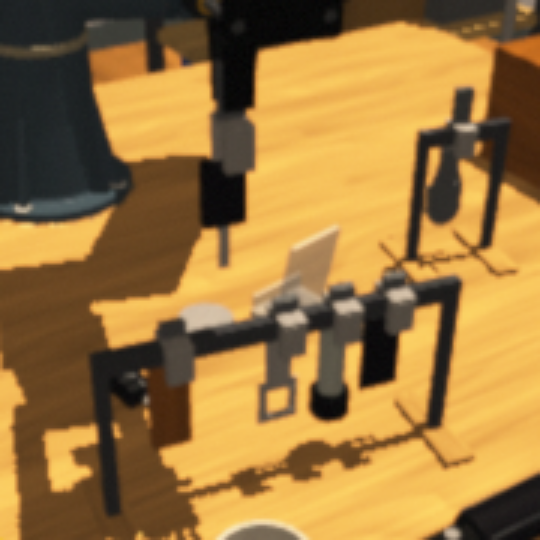

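Emit:
step_arm([
  [-10, -5, 0],
  [-20, -10, 0],
  [-20, -10, 0],
  [-20, -10, 0],
  [-20, -10, 0],
  [-20, -10, 0],
  [-20, -10, 0],
  [-20, -10, 0],
  [-20, -10, 0],
  [-20, -10, 0],
  [-20, -10, 0],
  [-20, -10, 0],
  [-20, -10, 0],
  [-20, -10, 0],
  [-20, -10, 0],
  [-16, -10, 0],
  [-10, -6, 0],
  [0, 0, 0],
], twist=[0, 0, 0, 0, 0, 0, 0, 0, 0, 0, 0, 0, 0, 0, 0, -4, -4.6, 0])

```text
time: 7.32
position: [0.4007, -0.3722, 0.3681]
tool_rot: [0.715, 0.699, -0.001, -0.001]
ft_force: [0.2, 0.5, -1.2]
grip_width: 0.0101
```

```bash
python3 - <<'E'
from h import *
st();c=snap('wrist','wrist4');w=cloud(c)
hsv=cv2.cvtColor(c['color'],cv2.COLOR_BGR2HSV)
m=(w[...,2]>.16)&(w[...,2]<.176)&(hsv[...,2]<90);m[230:]=0
clusters(c,.162,.178,m)
E
```

```text
t 7.32 p [ 0.4007 -0.3722  0.3681] ytool yaw -1.35 down [-0.003  0.001 -1.   ] F [ 0.24  0.45 -1.2 ] w 0.0101
[423, 0, 17, 19] 127 [ 0.592  -0.1902  0.168 ] [array([ 594.9, -190.6]), array([17.2, 10.3]), np.float64(77.7)]
```

View pics/wrist4.png

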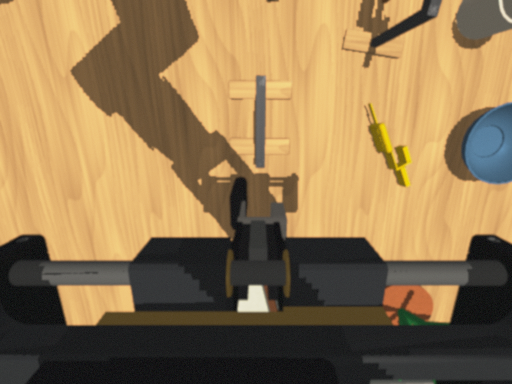

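Stand B's bar is clearly in view at column ~260, rows 76–166. I'll measure it without the brightness limit.

```bash
python3 - <<'E'
from h import *
c=load('wrist4');w=cloud(c)
m=np.zeros((384,512),bool);m[60:180,240:285]=1
clusters(c,.155,.185,m)
for u,v in [(260,77),(260,165)]:print(ray(c,u,v,.17))
for v in (85,100,120,140,155):
    r=[u for u in range(240,285) if .155<w[v,u,2]<.185]
    if r: print(v,r[0],r[-1],ray(c,(r[0]+r[-1])/2,v,.17).round(4))
E
```

```text
[255, 76, 11, 92] 881 [ 0.4051 -0.3047  0.1696] [array([ 404.9, -309.1]), array([108.3,  11.7]), np.float64(87.8)]
[ 0.40595483 -0.25623236  0.17      ]
[ 0.40367748 -0.36026697  0.17      ]
85 256 265 [ 0.4064 -0.2649  0.17  ]
100 256 265 [ 0.406  -0.2816  0.17  ]
120 256 264 [ 0.4049 -0.3047  0.17  ]
140 256 264 [ 0.4044 -0.3287  0.17  ]
155 255 264 [ 0.4033 -0.3474  0.17  ]
```

Emit:
step_arm([
  [8, 1, 0],
  [12, 1, 0],
  [12, 1, 0],
  [12, 0, 0],
  [12, 0, 0],
  [7, 0, 0],
  [0, 0, 10],
  [0, 0, 20],
  [0, 0, 20],
  [0, 0, 20],
  [0, 0, 20],
  [0, 0, 20],
  [0, 0, 12],
  [0, 0, 5],
  [0, 0, 0],
  [0, 0, 0],
  [0, 0, 0],
], twist=[0.6, 0, 0, 0, 0, 0, 0, 0, 0, 0, 0, 0, 0, 0, 0, 0, 0])

```text
time: 8.78
position: [0.4086, -0.3082, 0.2434]
tool_rot: [0.718, 0.696, -0.0, 0.001]
ft_force: [0.4, 0.2, -1.1]
grip_width: 0.0099
```

```bash
python3 - <<'E'
from h import *
to([.405,-.309,.2003],-2.0);c=snap('wrist','wrist5');s=snap('scene','scene5')
cv2.imwrite('pics/z5.png',np.hstack([cv2.resize(s['color'][140:260,70:190],None,fx=3.2,fy=3.2)[:384,:384],c['color'][:, :400]]))
E
```

```text
t 8.78 p [ 0.4086 -0.3082  0.2434] ytool yaw -1.82 down [ 0.001 -0.002 -1.   ] F [ 0.42  0.23 -1.06] w 0.0099
twist 0.17666271037867864
slide [-0.8 -3.7 43.1]
```

View pics/z5.png

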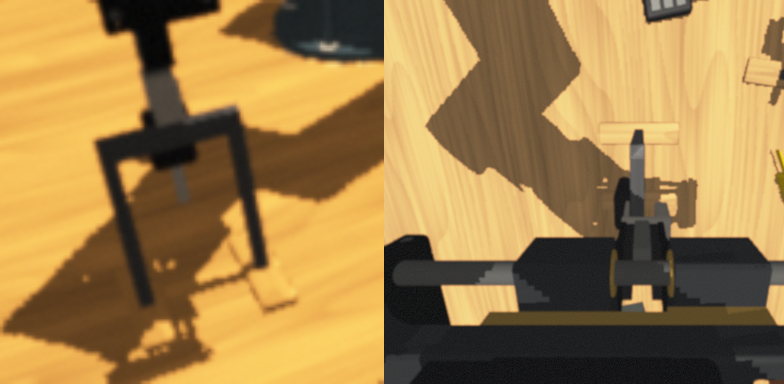

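The clip is above the bar and its body is in front. The TCP sits about 3.7 mm too far in x, so I'll correct that and then descend.

Emit:
step_arm([
  [-0.5, -3.5, 0],
  [0, 0, 0],
  [0, 0, 0],
], twist=[0, 0, 0])

```text
time: 9.13
position: [0.4045, -0.308, 0.2429]
tool_rot: [0.718, 0.696, -0.0, 0.0]
ft_force: [-0.2, -0.3, -1.2]
grip_width: 0.0099
```

```bash
python3 - <<'E'
from h import *
to([.405,-.309,.2003],-2.0);c=snap('wrist','wrist6');w=cloud(c)
m=np.zeros((384,512),bool);m[125:200,230:290]=1
clusters(c,.155,.185,m)
to([.405,-.309,.2003],-2.0)
E
```

```text
t 9.13 p [ 0.4045 -0.308   0.2429] ytool yaw -1.84 down [ 0.    -0.001 -1.   ] F [-0.18 -0.32 -1.17] w 0.0099
twist 0.16047981465077577
slide [-0.9  0.6 42.6]
[251, 142, 15, 58] 836 [ 0.4059 -0.2754  0.1695] [array([ 406., -277.]), array([46.1, 11.7]), np.float64(88.0)]
[230, 184, 16, 16] 220 [ 0.3888 -0.2922  0.1746] [array([ 388.9, -294.2]), array([ 8.6, 13.3]), np.float64(74.2)]
t 9.18 p [ 0.4045 -0.308   0.2429] ytool yaw -1.84 down [ 0. -0. -1.] F [-0.37  0.06 -0.84] w 0.0095
twist 0.16350589469175492
slide [-0.9  0.5 42.6]
```

Emit:
step_arm([
  [0, 0.4, 8],
  [0, 0, 8],
  [0, 0, 8],
  [0, 0, 8],
  [0, 0, 6],
  [0, 0, 3],
  [0, 0, 1],
  [0, 0, 0],
  [0, 0, 0],
], twist=[0, 0, 0, 0, 0, 0, 0, 0, 0])

```text
time: 9.93
position: [0.4051, -0.3081, 0.2004]
tool_rot: [0.718, 0.696, 0.0, 0.0]
ft_force: [0.0, 0.3, -0.5]
grip_width: 0.0097
```

```bash
python3 - <<'E'
from h import *
to([.405,-.309,.2003],-2.0);s=snap('scene','scene7')
cv2.imwrite('pics/z7.png',cv2.resize(s['color'][140:260,70:190],None,fx=4,fy=4))
E
```

```text
t 9.93 p [ 0.4051 -0.3081  0.2004] ytool yaw -1.82 down [ 0. -0. -1.] F [ 0.02  0.3  -0.49] w 0.0097
twist 0.18015433308321693
slide [-0.9 -0.1  0.1]
```

View pics/z7.png

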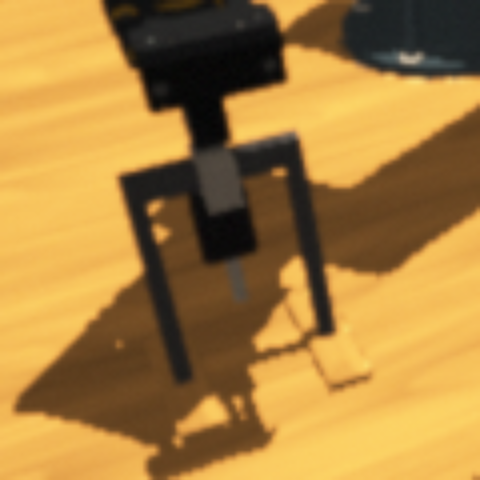

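The clip is over the bar and seated. I'll release it and rise, opening to only 30 mm.

Emit:
step_arm([
  [0, 0, 0],
  [0, 0, 0],
  [0, 0, 0],
  [0, 0, 0],
  [0, 0, -5],
  [0, 0, -10],
  [0, 0, -20],
  [0, 0, -25],
  [0, 0, -25],
  [0, 0, -25],
  [0, 0, -25],
  [0, 0, 0],
], twist=[0, 0, 0, 0, 0, 0, 0, 0, 0, 0, 0, 0], jaw=40)

```text
time: 10.98
position: [0.407, -0.3101, 0.3412]
tool_rot: [0.718, 0.696, -0.0, 0.006]
ft_force: [0.6, -0.9, 0.4]
grip_width: 0.0397
```

```bash
python3 - <<'E'
from h import *
to([.395,.26,.335],-13.5);c=snap('wrist','wrist8')
clusters(c,.2,.225)
E
```

```text
t 10.98 p [ 0.407  -0.3101  0.3412] ytool yaw -1.81 down [ 0.007 -0.009 -1.   ] F [ 0.58 -0.85  0.42] w 0.0397
twist 11.689211072372482
slide [569.4 -30.    1.1]
[250, 175, 10, 22] 212 [ 0.4049 -0.3069  0.2133] [array([ 404.9, -308.3]), array([19.8,  9.5]), np.float64(87.9)]
```

View pics/wrist8.png

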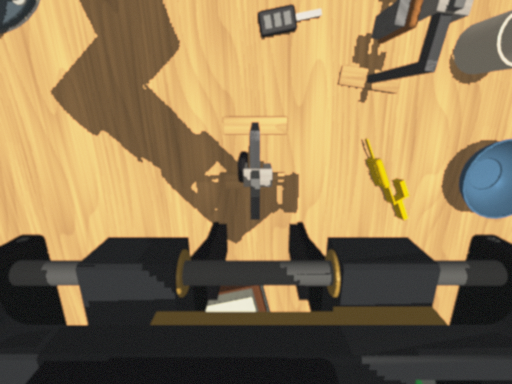

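The key hangs at (0.405, -0.308) with its tab top at 0.213, level on stand B's middle. On to stand A.

Emit:
step_arm([
  [10, 3, 0],
  [20, 4, 0],
  [20, 4, 0],
  [20, 4, 0],
  [20, 4, 0],
  [20, 4, 0],
  [20, 4, 0],
  [20, 4, 0],
  [20, 4, 0],
  [20, 4, 0],
  [20, 4, 0],
  [20, 4, 0],
  [20, 4, 0],
  [20, 4, 0],
  [15, 4, 0],
], twist=[0, 0, 0, 0, 0, 0, 0, 0, 0, 0, 0, 0, 0, 0, 0])

```text
time: 12.28
position: [0.4716, -0.0224, 0.3338]
tool_rot: [0.718, 0.696, -0.001, -0.002]
ft_force: [0.2, -0.1, -0.6]
grip_width: 0.0397
```

Emit:
step_arm([
  [20, -6, 0],
  [20, -6, 0],
  [20, -6, 0],
  [20, -6, 0],
  [20, -6, 0],
  [20, -6, 0],
  [20, -6, 0],
  [20, -6, 0],
  [20, -6, 0],
  [20, -6, 0],
  [20, -6, 0],
  [20, -6, 0],
  [20, -6, 0],
  [10, -6, 0],
  [0, 0, 0],
  [0, 0, 0],
  [0, 0, 0],
], twist=[0, 0, 0, 0, 0, 0, 0, 0, 0, 0, 0, 0, 0, 0, 5.7, 6, 0])

```text
time: 13.7
position: [0.3958, 0.248, 0.3339]
tool_rot: [0.786, 0.619, -0.002, -0.001]
ft_force: [0.6, -0.4, -0.9]
grip_width: 0.0402
```

```bash
python3 - <<'E'
from h import *
st();c=snap('wrist','wrist9');w=cloud(c)
m=np.zeros((384,512),bool);m[:235]=1
clusters(c,.2,.225,m);clusters(c,.155,.18,m)
E
```

```text
t 13.7 p [0.3958 0.248  0.3339] ytool yaw -13.56 down [-0.004 -0.001 -1.   ] F [ 0.61 -0.43 -0.85] w 0.0402
[251, 102, 11, 22] 225 [0.4124 0.3238 0.2136] [array([412.1, 323.4]), array([18.9,  9.3]), np.float64(76.6)]
[244, 51, 32, 106] 1383 [0.4175 0.3272 0.1702] [array([416.5, 328.2]), array([108.3,  33.7]), np.float64(76.9)]
[468, 229, 19, 6] 89 [0.6471 0.1164 0.1625] [array([648.5, 115.9]), array([14.9,  6.6]), np.float64(14.9)]
```

View pics/wrist9.png

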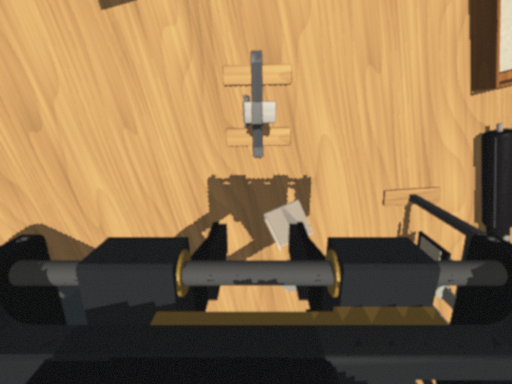

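The horn tab is at (258,113), with the blade on the near side (left). I'll move above it.

Emit:
step_arm([
  [10, -0.5, 0],
  [15, -0.5, 0],
  [15, -0.5, 0],
  [15, -0.5, 0],
  [15, 0, 0],
  [7, 0, 0],
  [0, 0, 15],
  [0, 0, 20],
  [0, 0, 20],
  [0, 0, 15],
  [0, 0, 4],
  [0, 0, 0],
  [0, 0, 0],
], twist=[0, 0, 0, 0, 0, 0, 0, 0, 0, 0, 0, 0, 0])

```text
time: 14.83
position: [0.4141, 0.3231, 0.2619]
tool_rot: [0.785, 0.619, 0.0, 0.0]
ft_force: [0.3, 0.4, 0.2]
grip_width: 0.04
```

```bash
python3 - <<'E'
from h import *
to([.412,.323,.2],-13.4);c=snap('wrist','wrist10');w=cloud(c)
m=np.zeros((384,512),bool);m[:235,230:300]=1
clusters(c,.207,.225,m);clusters(c,.155,.18,m)
E
```

```text
t 14.83 p [0.4141 0.3231 0.2619] ytool yaw -13.5 down [ 0.  0. -1.] F [0.33 0.42 0.2 ] w 0.04
twist -0.10443957900077372
slide [-0.6 -2.  61.9]
[249, 205, 14, 27] 339 [0.4126 0.3245 0.2134] [array([412.4, 323.6]), array([20. ,  9.9]), np.float64(79.5)]
[241, 133, 37, 86] 1473 [0.4204 0.3366 0.1703] [array([420.8, 343.8]), array([77.5, 33. ]), np.float64(75.5)]
[251, 231, 12, 4] 37 [0.4056 0.2921 0.1696] [array([405.4, 291.9]), array([ 3.3, 10.5]), np.float64(76.0)]
```

View pics/wrist10.png

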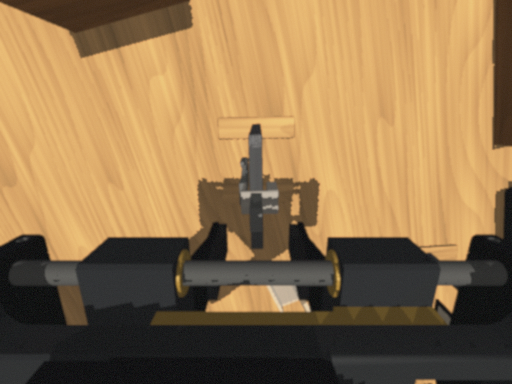

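Emit:
step_arm([
  [0, -1.7, 12],
  [0, 0, 15],
  [0, 0, 15],
  [0, 0, 12],
  [0, 0, 7],
  [0, 0, 0],
], twist=[0, 0, 0, 0, 0, 0])

```text
time: 15.38
position: [0.4119, 0.3231, 0.2001]
tool_rot: [0.785, 0.619, -0.001, -0.0]
ft_force: [-0.1, 0.1, -0.3]
grip_width: 0.0405
```

Emit:
step_arm([
  [0, 0, 0],
  [0, 0, 0],
  [0, 0, 0],
  [0, 0, 0],
  [0, 0, 0],
  [0, 0, 0],
], twist=[0, 0, 0, 0, 0, 0], jaw=0, force=25)

```text
time: 15.88
position: [0.4123, 0.3233, 0.201]
tool_rot: [0.785, 0.619, 0.0, 0.0]
ft_force: [0.4, 1.2, 2.2]
grip_width: 0.0097
```

Emit:
step_arm([
  [0, 0, -5],
  [0, 0, -8],
  [0, 0, -10],
  [0, 0, -12],
  [0, 0, -15],
  [0, 0, -18],
  [0, 0, -20],
  [0, 0, -20],
  [0, 0, -20],
  [0, 0, -20],
  [0, 0, -20],
  [0, 0, -10],
  [0, 0, 0],
], twist=[0, 0, 0, 0, 0, 0, 0, 0, 0, 0, 0, 0, 0])

```text
time: 16.97
position: [0.4132, 0.3239, 0.3819]
tool_rot: [0.785, 0.619, 0.003, 0.001]
ft_force: [0.0, -0.1, -0.7]
grip_width: 0.0096
```

```bash
python3 - <<'E'
from h import *
to([.605,-.145,.385],-9.9);s=snap('scene','scene11')
E
```

```text
t 16.97 p [0.4132 0.3239 0.3819] ytool yaw -13.52 down [ 0.006  0.003 -1.   ] F [ 0.   -0.1  -0.69] w 0.0096
twist -3.62069282947367
slide [-411.   296.1   -3.4]
```

View pics/scene11.png

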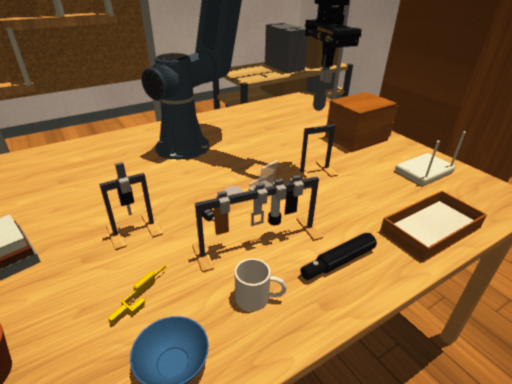

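The horn is lifted cleanly, and the key is at rest on stand B. Now carry the horn to the rail, stopping short beyond the gap so I can look.

Emit:
step_arm([
  [-10, 7, 0],
  [-21, 15, 0],
  [-21, 15, 0],
  [-21, 15, 0],
  [-21, 15, 0],
  [-21, 15, 0],
  [-21, 15, 0],
  [-21, 15, 0],
  [-21, 15, 0],
  [-21, 15, 0],
  [-21, 15, 0],
  [-21, 15, 0],
  [-21, 15, 0],
  [-21, 15, 0],
  [-21, 15, 0],
  [-21, 15, 0],
  [-21, 15, 0],
  [-21, 15, 0],
  [-21, 15, 0],
  [-21, 15, 0],
], twist=[0, 0, 0, 0, 0, 0, 0, 0, 0, 0, 0, 0, 0, 0, 0, 0, 0, 0, 0, 0])

```text
time: 18.68
position: [0.5994, -0.1446, 0.3762]
tool_rot: [0.786, 0.619, -0.001, -0.002]
ft_force: [-0.0, 0.2, -1.5]
grip_width: 0.0099
```

Emit:
step_arm([
  [-2, 4, 0],
  [0, 0, 0],
  [0, 0, 0],
], twist=[-3.6, 0, 0])

```text
time: 18.93
position: [0.6027, -0.1461, 0.3765]
tool_rot: [0.766, 0.642, -0.001, -0.002]
ft_force: [0.2, 0.7, -0.7]
grip_width: 0.0098
```

```bash
python3 - <<'E'
from h import *
to([.6145,-.0875,.385],-9.9);c=snap('wrist','wrist12');w=cloud(c)
m=np.zeros((384,512),bool);m[:235,200:340]=1
clusters(c,.181,.19,m);clusters(c,.155,.18,m)
hsv=cv2.cvtColor(c['color'],cv2.COLOR_BGR2HSV)
E
```

```text
t 18.93 p [ 0.6027 -0.1461  0.3765] ytool yaw -10.07 down [-0.004  0.002 -1.   ] F [ 0.22  0.67 -0.67] w 0.0098
twist -0.16730146068937302
slide [59.8  1.4 -8.5]
[255, 27, 10, 22] 193 [0.6313 0.0071 0.1856] [array([631.3,   7.2]), array([20. ,  9.9]), np.float64(79.6)]
[256, 76, 8, 19] 150 [ 0.6228 -0.041   0.1856] [array([622.8, -41.1]), array([19.6,  8.1]), np.float64(79.7)]
[256, 158, 8, 16] 128 [ 0.6064 -0.1338  0.1855] [array([ 606.4, -133.7]), array([19.4,  8.8]), np.float64(80.1)]
[247, 0, 31, 210] 2835 [ 0.622  -0.0458  0.1708] [array([619.9, -76. ]), array([247.1,  33.9]), np.float64(80.1)]
```

View pics/wrist12.png

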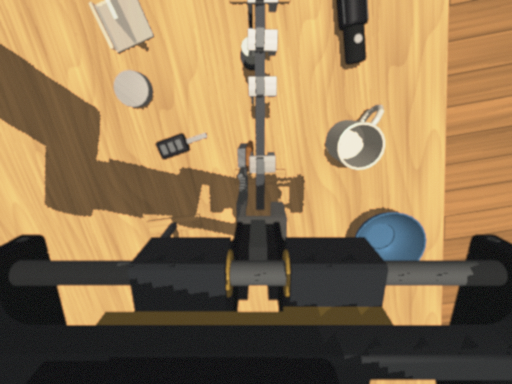

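```bash
python3 - <<'E'
from h import *
c=load('wrist12');w=cloud(c)
m=np.zeros((384,512),bool);m[102:150,240:285]=1
clusters(c,.16,.18,m)
E
```

```text
[255, 102, 10, 48] 479 [ 0.6148 -0.0867  0.1696] [array([614.6, -87.4]), array([57.6, 11.6]), np.float64(80.0)]
```

Emit:
step_arm([
  [8, 0, 0],
  [12, 0.5, 0],
  [12, 0.5, 0],
  [12, 0.4, 0],
  [10, 0, 0],
  [6, 0, 0],
  [0, 0, 0],
  [0, 0, 0],
  [0, 0, 0],
], twist=[0, 0, 0, 0, 0, 0, 0, 0, 0])

```text
time: 19.73
position: [0.6155, -0.0869, 0.3786]
tool_rot: [0.766, 0.643, -0.0, 0.0]
ft_force: [-0.0, -0.6, -1.2]
grip_width: 0.0099
```

```bash
python3 - <<'E'
from h import *
to([.6145,-.0875,.2005],-9.9)
E
```

```text
t 19.73 p [ 0.6155 -0.0869  0.3786] ytool yaw -9.92 down [-0.    -0.001 -1.   ] F [-0.02 -0.59 -1.17] w 0.0099
twist -0.022126471386902935
slide [ -0.7  -0.9 178.1]
```

The bar in the gap is centred at (614.6, -87.4), which agrees with my target. I'll lower in stages.

Emit:
step_arm([
  [-0.5, -0.8, 0],
  [0, 0, 5],
  [0, 0, 5],
  [0, 0, 5],
  [0, 0, 5],
  [0, 0, 0],
  [0, 0, 0],
  [0, 0, 0],
], twist=[0, 0, 0, 0, 0, 0, 0, 0])

```text
time: 20.4
position: [0.6147, -0.0871, 0.3585]
tool_rot: [0.766, 0.643, 0.0, 0.0]
ft_force: [0.1, 0.7, -1.4]
grip_width: 0.0096
```

```bash
python3 - <<'E'
from h import *
to([.6145,-.0875,.2005],-9.9);s=snap('scene','scene13')
cv2.imwrite('pics/z13.png',cv2.resize(s['color'][100:265,185:330],None,fx=4,fy=3.6,interpolation=cv2.INTER_CUBIC))
E
```

```text
t 20.4 p [ 0.6147 -0.0871  0.3585] ytool yaw -9.93 down [ 0.  0. -1.] F [ 0.11  0.73 -1.42] w 0.0096
twist -0.026235732355319286
slide [-4.00e-01 -1.00e-01  1.58e+02]
```

View pics/z13.png

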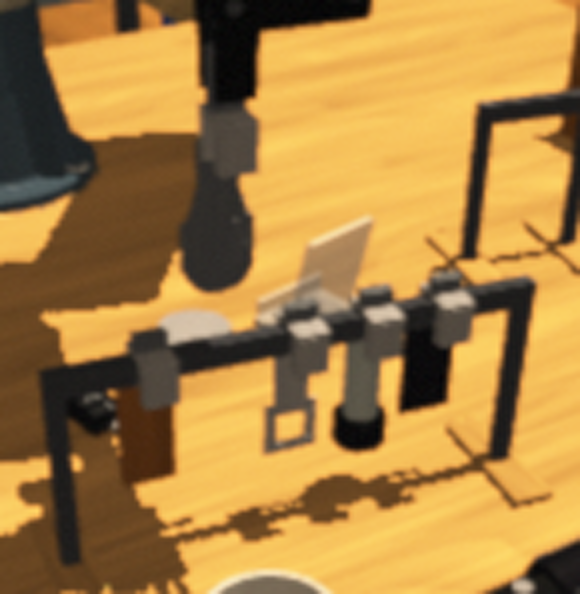

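The horn is centred over the gap between brush and opener and hangs straight. I'll continue slowly.

Emit:
step_arm([
  [0, 0, 5],
  [0, 0, 7],
  [0, 0, 7],
  [0, 0, 7],
  [0, 0, 7],
  [0, 0, 7],
  [0, 0, 7],
  [0, 0, 7],
  [0, 0, 7],
  [0, 0, 5],
  [0, 0, 0],
  [0, 0, 0],
], twist=[0, 0, 0, 0, 0, 0, 0, 0, 0, 0, 0, 0])

```text
time: 21.45
position: [0.6145, -0.087, 0.2922]
tool_rot: [0.766, 0.643, -0.0, -0.0]
ft_force: [0.6, 0.3, -0.7]
grip_width: 0.0099
```

Emit:
step_arm([
  [0, 0, 5],
  [0, 0, 7],
  [0, 0, 7],
  [0, 0, 7],
  [0, 0, 7],
  [0, 0, 7],
  [0, 0, 7],
  [0, 0, 3],
  [0, 0, 0],
  [0, 0, 0],
], twist=[0, 0, 0, 0, 0, 0, 0, 0, 0, 0])

```text
time: 22.28
position: [0.6146, -0.0871, 0.2424]
tool_rot: [0.766, 0.643, -0.0, -0.0]
ft_force: [0.2, 0.5, 0.1]
grip_width: 0.0098
```

```bash
python3 - <<'E'
from h import *
to([.6145,-.0875,.2008],-9.9);c=snap('wrist','wrist14');w=cloud(c)
m=np.zeros((384,512),bool);m[:235,200:340]=1
clusters(c,.181,.19,m)
s=snap('scene','scene14')
cv2.imwrite('pics/z14.png',cv2.resize(s['color'][120:265,185:330],None,fx=4,fy=4,interpolation=cv2.INTER_CUBIC))
E
```

```text
t 22.28 p [ 0.6146 -0.0871  0.2424] ytool yaw -9.93 down [-0.  0. -1.] F [0.16 0.48 0.08] w 0.0098
twist -0.025669064071610848
slide [-0.5 -0.1 41.6]
[250, 0, 16, 28] 421 [0.6389 0.051  0.1855] [array([638.9,  51.2]), array([14.7,  9.7]), np.float64(80.8)]
[251, 71, 15, 32] 440 [0.6313 0.0077 0.1856] [array([631.5,   7.3]), array([20.2,  9.7]), np.float64(79.5)]
[251, 144, 14, 27] 358 [ 0.6229 -0.0408  0.1856] [array([622.6, -41.2]), array([19.9,  9.7]), np.float64(80.2)]
[236, 200, 10, 23] 88 [ 0.6014 -0.0768  0.1889] [array([602. , -80.6]), array([15.9,  6.9]), np.float64(80.2)]
[271, 202, 13, 4] 38 [ 0.631  -0.0791  0.1861] [array([631.3, -79. ]), array([0.7, 9.4]), np.float64(78.0)]
[270, 208, 1, 8] 8 [ 0.6248 -0.0863  0.1831] [array([624.8, -86.4]), array([5.4, 0.1]), np.float64(79.5)]
```

View pics/z14.png

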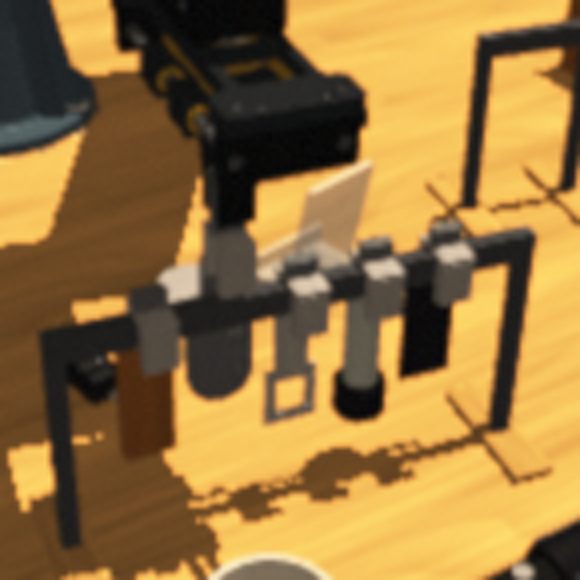

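The blade is in the gap and clear on both sides, and the opener and torch tabs have not moved. Now the last 41 mm.

Emit:
step_arm([
  [0, 0, 5],
  [0, 0, 6],
  [0, 0, 6],
  [0, 0, 6],
  [0, 0, 6],
  [0, 0, 6],
  [0, 0, 4],
  [0, 0, 2],
  [0, 0, 0],
  [0, 0, 0],
  [0, 0, 0],
], twist=[0, 0, 0, 0, 0, 0, 0, 0, 0, 0, 0])

```text
time: 23.3
position: [0.6148, -0.0871, 0.2017]
tool_rot: [0.766, 0.643, 0.0, 0.0]
ft_force: [-0.4, -0.1, -1.4]
grip_width: 0.0096
```

```bash
python3 - <<'E'
from h import *
to([.6145,-.0875,.2008],-9.9)
s=snap('scene','scene15')
cv2.imwrite('pics/z15.png',cv2.resize(s['color'][120:265,185:330],None,fx=4,fy=4,interpolation=cv2.INTER_CUBIC))
E
```

```text
t 23.3 p [ 0.6148 -0.0871  0.2017] ytool yaw -9.92 down [ 0.001 -0.    -1.   ] F [-0.36 -0.12 -1.4 ] w 0.0096
twist -0.022024565357206427
slide [-0.4 -0.2  0.9]
```

View pics/z15.png

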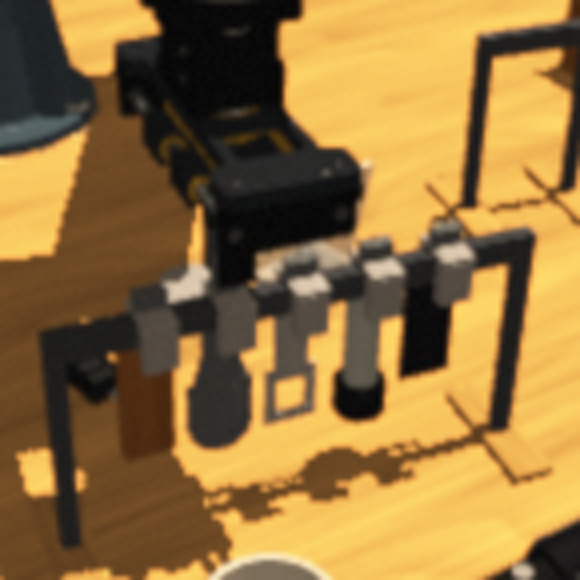

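The horn is in the gap, about 1 mm above its seat. I'll lower that last millimetre, release and rise.

Emit:
step_arm([
  [0, 0, 0.8],
  [0, 0, 0],
  [0, 0, 0],
  [0, 0, 0],
], twist=[0, 0, 0, 0])

```text
time: 23.68
position: [0.6149, -0.0871, 0.201]
tool_rot: [0.766, 0.643, 0.0, 0.0]
ft_force: [-0.2, -0.4, -0.6]
grip_width: 0.01
```

Emit:
step_arm([
  [0, 0, 0],
  [0, 0, 0],
  [0, 0, 0],
  [0, 0, 0],
  [0, 0, -5],
  [0, 0, -10],
  [0, 0, -20],
  [0, 0, -20],
  [0, 0, -20],
  [0, 0, -20],
  [0, 0, -20],
  [0, 0, -10],
  [0, 0, 0],
  [0, 0, 0],
], twist=[0, 0, 0, 0, 0, 0, 0, 0, 0, 0, 0, 0, 0, 0], jaw=40)

```text
time: 24.85
position: [0.6146, -0.087, 0.3263]
tool_rot: [0.766, 0.643, 0.0, 0.001]
ft_force: [0.8, 0.1, 0.2]
grip_width: 0.0401
```

Emit:
step_arm([
  [-10, -5, 0],
  [-15, -10, 0],
  [-15, -10, 0],
  [-15, -10, 0],
  [-5, -5, 0],
  [0, 0, 0],
  [0, 0, 0],
], twist=[0, 0, 0, 0, 0, 0, 0])

```text
time: 25.43
position: [0.5645, -0.1393, 0.325]
tool_rot: [0.766, 0.643, -0.0, -0.001]
ft_force: [0.5, 0.9, -0.4]
grip_width: 0.0399
```

```bash
python3 - <<'E'
from h import *
st();c=snap('wrist','wrist16')
m=np.zeros((384,512),bool);m[:235]=1
clusters(c,.205,.225,m);clusters(c,.181,.19,m)
t=snap('top','top16');s=snap('scene','scene16')
print('top');clusters(t,.205,.225)
cv2.imwrite('pics/z16.png',np.vstack([cv2.resize(s['color'][120:265,60:340],None,fx=2.2,fy=2.2),cv2.resize(t['color'][100:280,100:400],(616,280))]))
E
```

```text
t 25.43 p [ 0.5645 -0.1393  0.325 ] ytool yaw -9.98 down [-0.001  0.001 -1.   ] F [ 0.54  0.95 -0.4 ] w 0.0399
[295, 121, 13, 23] 262 [ 0.6141 -0.0869  0.2135] [array([614.7, -87.1]), array([19.6, 10. ]), np.float64(79.7)]
[296, 11, 12, 26] 286 [0.6309 0.0071 0.1856] [array([631.2,   7.1]), array([20.3, 10. ]), np.float64(77.2)]
[294, 70, 11, 23] 241 [ 0.6223 -0.0417  0.1855] [array([622.4, -41.4]), array([19.9,  9.9]), np.float64(82.7)]
[292, 120, 10, 20] 30 [ 0.6104 -0.0826  0.1835] [array([611. , -84.6]), array([20.8,  7.4]), np.float64(55.9)]
[291, 166, 10, 19] 186 [ 0.6065 -0.1337  0.1854] [array([ 606.5, -133.9]), array([19.5,  9.9]), np.float64(81.9)]
top
[287, 182, 7, 5] 26 [ 0.6134 -0.088   0.2132] [array([614.1, -88.3]), array([18.7,  9.9]), np.float64(83.1)]
[363, 255, 8, 4] 30 [ 0.4051 -0.3091  0.2135] [array([ 405. , -309.2]), array([ 8.6, 19. ]), np.float64(0.3)]
```

View pics/z16.png

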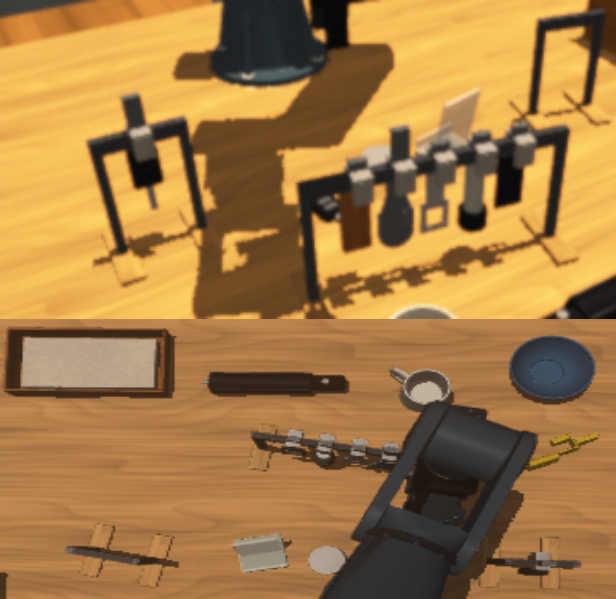

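View pics/wrist16.png

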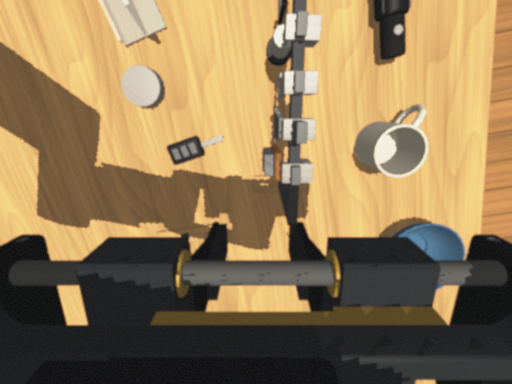

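Everything hangs as it should: the horn tab is at (614.7, -87.1) with its top at 213.5 mm, and the neighbours are within 1 mm of their start. The gripper is clear, so I'm handing in.

```bash
python3 - <<'E'
from rig import robot
print(robot.hand_in())
E
```

```text
the job is handed in; nothing more can be done
None
```

The key is off the rail and on stand B. The shoe horn hangs in the gap it left, between the opener and the brush, with its blade on the near side. I handed in at about 25.6 s of the 69 s allowed; no verdict was reported.

What the last camera checks before hand-in showed:
- **Car key:** tab at (0.405, -0.309) m, within 1 mm of the middle of stand B's bar. Its top is at 0.2135 m, as expected for a clip seated on the bar.
- **Shoe horn:** tab at (0.6147, -0.0871) m, about 0.3 mm from the middle of the gap, with its top at 0.2135 m. Its yaw matches the rail's to within about 1°.
- **Neighbours:** the opener, torch and brush tabs measured within about 1 mm of where they started. The luggage tag was out of the last close view; I could only see in the scene picture that it hangs as before.
- **Other things on the shelf:** the phone stand, umbrella, tin, loose key and mug looked undisturbed in the pictures, but I did not measure them.
- **Robot:** the gripper was open and clear of everything, and no check failed or disagreed.

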